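# Finish the trimming station: pan to ready, knife in the drawer

## Task

This pan of mushrooms is trimmed: slide it along the bench, without lifting it, until its base stands wholly within the green disc and its handle no longer reaches over the open drawer. Then lay the yellow-handled knife flat in the orange-lined front compartment of the drawer, and slide the drawer fully home. Leave the loose mushroom and the whetstone where they are.

Things in the scene. Friction and masses are not known exactly. Their poses are not given: they have to be found in the camera images.
- cabinet_front (a point): Low white tool cabinet, fixed, 280 mm deep (x), 240 mm wide (y), 90 mm high, with one drawer; a blue respirator sits on its top, starting 130 mm behind the front, to 180 mm above the bench. This point: middle of its front top edge, level with the shut drawer's face. Its x points away from the robot, into the cabinet; the drawer slides out along -x.
- drawer (a joint): How far the drawer is out, m: 0 is fully home, it grows as the drawer opens (to at most 0.19). It starts 0.14 to 0.18 open and slides with a friction of about 1 N.
- drawer_handle (a point): Middle of the drawer's steel bar handle (bar 110 mm long along the cabinet's y, 11 mm thick), 35 mm in front of the blue front (234 mm wide, top edge about 76 mm above the bench), about 52 mm above the bench. Axes as the cabinet's.
- drawer_lane (a point): Middle of the floor of the drawer's front compartment (orange floor, 22 mm above the bench); axes as the cabinet's. Inside it is 88 mm (x) by 198 mm (y); side walls reach 46 mm above this floor, the blue front 54 mm, the white divider at the back 28 mm. Behind the divider lie two fixed grey filter cartridges, 30 mm high.
- pan: Long-handled metal pan, loose, full of mushrooms fixed in it (tops to about 90 mm), about 0.6 kg: base radius 68 mm, rim radius 80 mm, wall 75 mm high. Origin: centre of the underside. The black handle points along the pan's +y.
- pan_grip (a point): Point on the axis of the pan's black handle, 150 mm from the pan's centre, 99 mm above the bench; the handle is a round bar 18 mm thick, there nearly level along the pan's y. Axes as the pan's.
- pan_handle_end (a point): End of the pan's handle, 225 mm from the pan's centre and 102 mm high. At the start it reaches over the open drawer.
- start_mark: Flat orange disc on the bench, radius 78 mm, where the pan stands at the start. Origin: its centre.
- ready_mark: Flat green disc on the bench, radius 95 mm, flush with the bench, where the pan must go. Origin: its centre.
- board: Orange cutting board, fixed, 300 mm (x) by 170 mm (y) by 12 mm thick, on which the knife lies. Origin: centre of the underside.
- knife: Mushroom knife, loose, 150 mm long, about 90 g, lying flat: yellow handle 90 mm long (x), 24 mm wide (y), 20 mm thick; steel blade along +x, 60 mm long, 22 mm wide, 4 mm thick, 10 mm above the underside. Origin: centre of the handle's underside.
- knife_mid (a point): Middle of the knife's length, 30 mm along the knife's +x from the handle's middle and 10 mm above the underside.
- knife_tip (a point): Tip of the blade, 105 mm along the knife's +x from the handle's middle and 10 mm above the underside.
- mushroom: Loose mushroom standing on the board beyond the knife, 72 mm across, 57 mm high. Leave it. Origin: centre of its foot.
- whetstone_end (a point): Grey whetstone lying on the bench right of and nearer than the drawer, loose, 50 mm (x) by 150 mm (y) by 25 mm. Leave it. This point: middle of the end face nearest the drawer; the stone runs 150 mm from it along this frame's +y.
Mind the look-alikes: they are no part of the job. Several things have the shape of the knife; the one meant has the colours described above.

How it is judged:
By the outcome, as a careful person would: the job done as asked, in the order asked, and still so for the second after the job is handed in, with the robot touching nothing.
It also fails if it takes over 69 s, if anything falls off the work surface, if the arm or the gripper's body presses on something with over 40 N, if the wrist force passes 120 N, or if a joint passes its speed limit or range.

## Robot

A 6-joint arm with a two-finger parallel gripper is mounted at the origin on the work surface. World frame = base frame: x ahead of the robot, y to its left, z up, the work surface at z = 0. Lengths are in m, angles in rad, forces in N, time in s.
With the tool pointing down it reaches from about 0.275 to 1 m from the base axis. Payload 8.4 kg.
Tool frame: the origin (TCP) lies on the centre line of the jaws, within the pads' length; the fingertips stand 17 mm ahead of it and the grasp point (between the pads) lies 2 mm behind it (bot.tcp_to_tips is the z of the fingertips in the tool frame, in m); z points along the fingers, y is the line along which they close (so a half turn about z gives the same grasp; the last joint's range is limited). The gripper opens to 85 mm and grips with 20 to 120 N. Pads are 22 mm wide; open, the fingers measure 114 mm over their backs; the gripper's body (76 mm by 85 mm) begins 54 mm behind the grasp point. The pads swing forward as they close: fully open they stand 13 mm farther back than shut.
Start: joints at [-1.301, 0.353, 1.633, -0, 1.155, -0.002], TCP at [0.168, -0.602, 0.248] pointing down, gripper open.
Joint ranges: [-2.63, 2.63], [-0.92, 2.1], [0.06, 2.66], [-1.3, 4.44], [0, 2.69], [-3.02, 3.02]. Speed limits (rad/s): [2.22, 2.22, 2.79, 3.14, 3.14, 3.14].

## Interface

Orientations are given as a unit quaternion [x, y, z, w].
In Python, from workcell import bot, hand, kinematics, get_obs, vision, hand_in gives the robot as it stands. The module is installed in compiled form; this text tells all that it offers. Calls block until the motion is done:
- bot.reach(position, orientation): joint-space move of the TCP to a pose.
- bot.servo_line(position, ori=None, velocity=0.15): straight line of the TCP; ori=None keeps the orientation; velocity is the mean speed in m/s.
- bot.goto_joints(angles): joint-space move.
- hand.move_gripper(opening, strength=None): finger opening in m; strength is the grip in N (None keeps the last); returns when the fingers have stopped.
- bot.dwell(seconds).
- kinematics.solve_ik(position, orientation): joint angles nearest the present ones, or None.
- get_obs(): the state.
- vision.read_camera(name): name is "scene" or "top" or "wrist"; returns a dict with "frame" (400x640x3 uint8, red, green, blue), "intrinsics" (3x3 intrinsics, pixels), "view" (4x4, takes a point from world to camera coordinates). Camera axes: x right, y down, z forward; pixel columns grow to the right and rows downward; lengths in m; the calibration is good to about 2 mm. A picture is of the moment at which its call begins. There is no depth.
A pose or a line that the arm cannot do raises bot.IKError and nothing moves.
- hand_in(): hands the job in; it is judged then, once.
The state is a dict: "time_s": time; "joint_pos": joint angles; "joint_vel": joint speeds; "joint_efforts": joint torques, N m; "position": TCP position; "orientation": TCP orientation; "wrist_force": force on the tool from outside, world axes, zero at the start; "ft_torque": the same for the moment, N m; "gripper_width": finger opening in m; "grip_force": force on a finger pad.
Only numpy, scipy, OpenCV 4.12 (cv2) and the standard library are available. Lean on these libraries where they do the work, as an engineer would, in place of code of your own. Each camera call takes 0.05 s, during which the arm holds its last target. There are 200 camera calls.

## Working session

There is one attempt and no reset: what is moved stays moved. The work goes in short steps, each a Python script; the robot and the scene stay as the last script left them, time stands still between calls to the robot, and variables do not carry over. Pictures are saved under pics/ and viewed, at most 10 in all, crops included, and the job is handed in when it is done.

```bash
mkdir -p pics
python3 - <<'E'
from workcell import *
import cv2,numpy as np
for n in ("scene","top"):
    d=vision.read_camera(n); cv2.imwrite(f"pics/{n}0.png",d["frame"][:,:,::-1]); print(n,d["intrinsics"].tolist(),np.round(d["view"],4).tolist())
print(get_obs()["time_s"])
E
```

```text
scene [[361.19926440870074, 0.0, 317.94006108851505], [0.0, 361.19926440870074, 200.228699880279], [0.0, 0.0, 1.0]] [[0.8394, 0.5434, -0.011, -0.4889], [0.4089, -0.6447, -0.6458, -0.0721], [-0.3581, 0.5376, -0.7634, 1.4189], [0.0, 0.0, 0.0, 1.0]]
top [[453.8947118991677, 0.0, 319.61093409861405], [0.0, 453.8947118991677, 200.31679258950854], [0.0, 0.0, 1.0]] [[-0.0246, -0.9997, 0.0083, 0.1097], [-0.996, 0.0238, -0.0866, 0.4764], [0.0864, -0.0104, -0.9962, 1.3972], [0.0, 0.0, 0.0, 1.0]]
0.1
```

View pics/scene0.png

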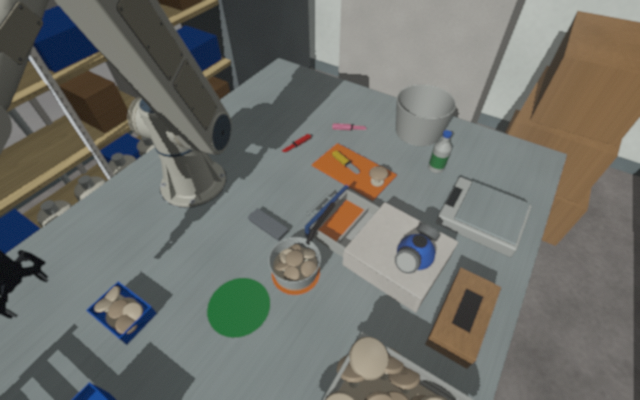

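View pics/top0.png

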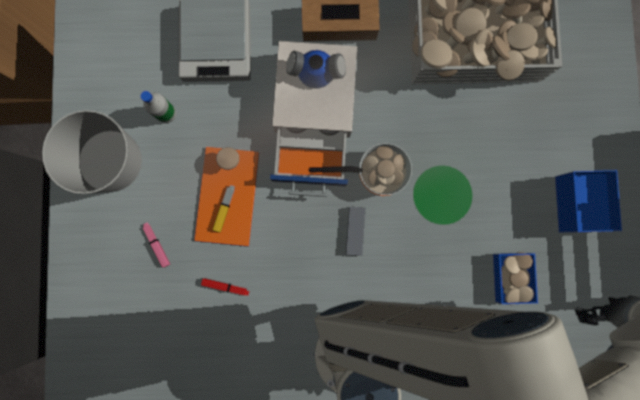

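The overhead picture shows the pan at about (385,170), its handle end at (308,169), the green disc at (443,195), the yellow knife at (220,218) with its blade up to (230,186), the drawer's bar handle at (309,192), and the whetstone at (355,231). Next I'll measure by colour.

```bash
cat > h.py <<'E'
from workcell import *
import cv2,numpy as np
from scipy.spatial.transform import Rotation as R
def cast(d,uv,z):
    V=d["view"];Rm=V[:3,:3];o=-Rm.T@V[:3,3]
    uv=np.atleast_2d(np.asarray(uv,float))
    r=(Rm.T@np.linalg.inv(d["intrinsics"])@np.c_[uv,np.ones(len(uv))].T).T
    return o+r*((z-o[2])/r[:,2])[:,None]
def proj(d,P):
    p=d["view"][:3,:3]@np.asarray(P,float)+d["view"][:3,3]; q=d["intrinsics"]@p; return q[:2]/q[2]
def mask(d,lo,hi,box=None):
    m=cv2.inRange(cv2.cvtColor(d["frame"],cv2.COLOR_RGB2HSV),np.array(lo),np.array(hi))
    if box:
        k=np.zeros_like(m);x0,y0,x1,y1=box;k[y0:y1,x0:x1]=1;m=m*k
    return m
def big(m):
    return max(cv2.findContours(m,cv2.RETR_EXTERNAL,cv2.CHAIN_APPROX_NONE)[0],key=cv2.contourArea)[:,0]
def down(a,half=0): # tool down; tool y (closing line) at angle a in world xy
    y=np.array([np.cos(a),np.sin(a),0]);z=np.array([0,0,-1.]);x=np.cross(y,z)
    return R.from_matrix(np.c_[x,y,z]).as_quat()
E
python3 - <<'E'
from h import *
d=vision.read_camera("top"); np.set_printoptions(precision=4,suppress=True)
c=big(mask(d,(45,100,30),(85,255,255),(400,150,490,240)))
P=cast(d,c,0); (cc,r)=cv2.minEnclosingCircle(P[:,:2].astype(np.float32)); print("green",cc,r,P.mean(0))
c=big(mask(d,(20,120,80),(35,255,255),(200,180,250,245)))
P=cast(d,c,.03); print("knife handle",cv2.minAreaRect(P[:,:2].astype(np.float32)),P.mean(0))
b=cast(d,[(230,187)],.024);print("tip~",b)
m=mask(d,(5,130,60),(18,255,255),(190,140,262,250));P=cast(d,big(m),.012);print("board",cv2.minAreaRect(P[:,:2].astype(np.float32)))
m=mask(d,(5,130,60),(18,255,255),(270,140,350,185));c=cv2.findNonZero(m)[:,0];P=cast(d,c,.022);print("lane",cv2.minAreaRect(P[:,:2].astype(np.float32)))
m=mask(d,(100,100,20),(125,255,255),(260,165,360,195));P=cast(d,cv2.findNonZero(m)[:,0],.076);print("front",cv2.minAreaRect(P[:,:2].astype(np.float32)))
im=cv2.resize(d["frame"][120:270,190:490,::-1],None,fx=2.66,fy=2.66,interpolation=cv2.INTER_CUBIC)
cv2.imwrite("pics/c1.png",np.clip(im*1.5,0,255).astype(np.uint8))
E
```

```text
green (0.4894222021102905, -0.29245322942733765) 0.09258540719747543 [ 0.4895 -0.2928  0.    ]
knife handle ((0.43109002709388733, 0.40613099932670593), (0.02452884428203106, 0.08257706463336945), 71.21723937988281) [0.4314 0.4061 0.03  ]
tip~ [[0.527  0.3764 0.024 ]]
board ((0.501580536365509, 0.3894602060317993), (0.17094476521015167, 0.29866713285446167), 82.80864715576172)
lane ((0.6005343198776245, 0.12564058601856232), (0.19447152316570282, 0.08075924217700958), 85.27059173583984)
front ((0.5376516580581665, 0.1322288066148758), (0.22998486459255219, 0.016426682472229004), 84.53263854980469)
```

View pics/c1.png

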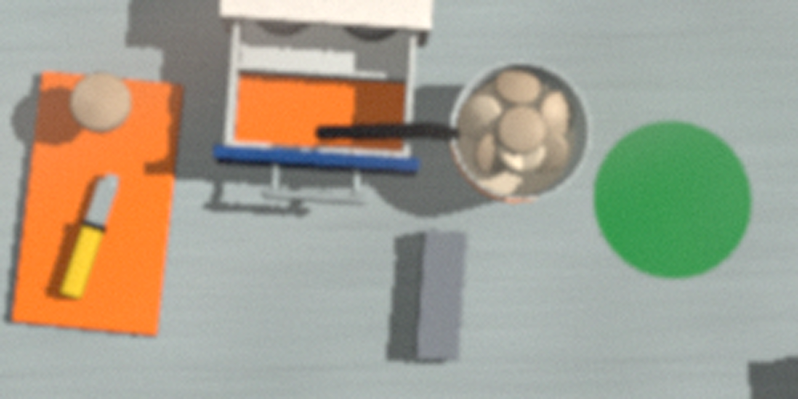

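The crop shows the pan rim centred at full-image (385.5,169.3), the handle end at (308.8,169.6), and the bar running from (289,193) to (328,195). The drawer front's edge runs from (271,177.5) to (347,182).

Run:
```python
from h import *
np.set_printoptions(precision=4,suppress=True)
d=vision.read_camera("top")
f=lambda u,v:(190+u/2.66,120+v/2.66)
print("pan c",cast(d,[f(520,131.5),f(450,131),f(590,131),f(520,63),f(520,200)],.075))
m=mask(d,(0,0,0),(179,255,45),(300,160,366,180)); pts=cv2.findNonZero(m)[:,0]
P=cast(d,pts,.10); q=P[:,:2]
print("handle",cv2.minAreaRect(q.astype(np.float32)),q[:,1].max())
e=P[q[:,1]>q[:,1].max()-.012]; s=P[q[:,1]<q[:,1].max()-.075]; print(e.mean(0),s.mean(0) if len(s) else 0)
B=cast(d,[f(263,194.5),f(367,200.5)],.052);print("bar",B,B.mean(0),np.linalg.norm(B[0]-B[1]))
F=cast(d,[f(215,149),f(418,161)],.076);print("front top",F,F.mean(0),np.linalg.norm(F[0]-F[1]))
C=cast(d,[f(220,16),f(432,29)],.09);print("cab",C,C.mean(0),np.linalg.norm(C[0]-C[1]))
L=cast(d,[f(232,138),f(405,150),f(238,70),f(408,82)],.022);print("lane",L,L.mean(0))
print("stone",cast(d,[f(446,232)],.025), bot.tcp_to_tips)
```

```text
pan c [[ 0.5631 -0.1027  0.075 ]
 [ 0.5656 -0.0232  0.075 ]
 [ 0.5618 -0.1824  0.075 ]
 [ 0.6421 -0.1057  0.075 ]
 [ 0.4849 -0.0998  0.075 ]]
handle ((0.5655935406684875, 0.049487240612506866), (0.15123999118804932, 0.014978175051510334), 88.66018676757812) 0.1251900318151977
[0.5648 0.1187 0.1   ] [0.5635 0.0142 0.1   ]
bar [[0.5005 0.1918 0.052 ]
 [0.4907 0.0725 0.052 ]] [0.4956 0.1322 0.052 ] 0.11965174390027879
front top [[0.5511 0.2437 0.076 ]
 [0.532  0.0143 0.076 ]] [0.5415 0.129  0.076 ] 0.2302166214468159
cab [[ 0.7006  0.2344  0.09  ]
 [ 0.6802 -0.005   0.09  ]] [0.6904 0.1147 0.09  ] 0.2402924126320132
lane [[0.5714 0.2287 0.022 ]
 [0.5524 0.0253 0.022 ]
 [0.6525 0.2203 0.022 ]
 [0.6335 0.0194 0.022 ]] [0.6024 0.1234 0.022 ]
stone [[ 0.4542 -0.0197  0.025 ]] 0.017
```

```bash
cat >> h.py <<'E'
def best(p,a):
    o=[]
    for k in (0,np.pi):
        q=down(a+k); j=kinematics.solve_ik(p,q)
        if j is not None: o.append((np.abs(np.array(j)-get_obs()["joint_pos"]).max(),k,q))
    return min(o,key=lambda t:t[0])[2]
def st(*a):
    s=get_obs(); print(*a,"t",round(s["time_s"],2),"p",np.round(s["position"],4),"F",np.round(s["wrist_force"],1),"w",round(s["gripper_width"],4),"g",round(float(np.max(s["grip_force"])),1))
E
python3 - <<'E'
from h import *
g=np.array([.565,.044,.100]); q=best(g+[0,0,.1],0)
hand.move_gripper(.06)
bot.reach(g+[0,0,.08],q); st()
bot.servo_line(g,velocity=.12); st("down")
hand.move_gripper(.0,50); st("grip")
bot.servo_line(g+[-.037,-.095,0],velocity=.08); st("half")
bot.servo_line(g+[-.074,-.190,0],velocity=.08); st("end")
d=vision.read_camera("top"); im=cv2.resize(d["frame"][120:270,230:490,::-1],None,fx=3,fy=3,interpolation=cv2.INTER_CUBIC)
cv2.imwrite("pics/c2.png",np.clip(im*1.5,0,255).astype(np.uint8))
E
```

```text
t 3.27 p [0.5652 0.0433 0.1801] F [ 0.9  0.3 -0.1] w 0.0599 g 0.0
down t 4.08 p [0.5655 0.044  0.1004] F [-0.2  0.3  0.7] w 0.0599 g 0.0
grip t 4.55 p [0.5653 0.0441 0.1006] F [-1.   1.3  6. ] w 0.0161 g 48.7
half t 5.97 p [ 0.5291 -0.0509  0.1007] F [1.9 1.8 5.5] w 0.0163 g 49.1
end t 7.4 p [ 0.4919 -0.1459  0.1007] F [0.3 3.9 6.1] w 0.0161 g 49.2
```

View pics/c2.png

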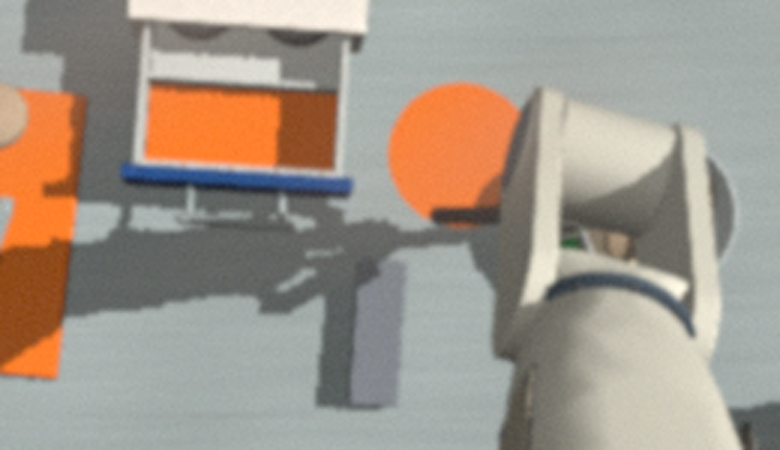

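Run:
```python
from h import *
hand.move_gripper(.05); st("rel")
p=np.array(get_obs()["position"]); bot.servo_line(p+[0,0,.09],velocity=.2)
a=np.deg2rad(-18.3); g=np.array([.433,.4055,.033])+.008*np.array([np.cos(a),np.sin(a),0])
q=best(g+[0,0,.12],a+np.pi/2); bot.reach(g+[0,0,.12],q); st("hover")
print(get_obs()["joint_pos"])
d=vision.read_camera("top"); w=vision.read_camera("wrist")
print("tip of finger in wrist px for handle ends",proj(w,[.433,.4055,.032]),proj(w,[.433+.105*np.cos(a),.4055+.105*np.sin(a),.024]))
t=cv2.resize(d["frame"][130:250,290:490,::-1],None,fx=2,fy=2,interpolation=cv2.INTER_CUBIC)
im=np.zeros((400,800,3),np.uint8); im[:240,:400]=np.clip(t*1.5,0,255); im[:250,400:]=cv2.resize(w["frame"][:,:,::-1],(400,250))
cv2.imwrite("pics/c3.png",im[:250])
c=big(mask(d,(45,100,30),(85,255,255),(400,150,490,240)));P=cast(d,c,0);print(P.min(0),P.max(0))
```

```text
rel t 7.88 p [ 0.4908 -0.146   0.0998] F [-0.5 -0.4 -0.4] w 0.0499 g 0.0
hover t 10.47 p [0.4411 0.4022 0.153 ] F [ 0.4  0.6 -0.3] w 0.05 g 0.0
[ 7.36860755e-01  4.14926325e-01  1.77687003e+00 -2.64310820e-04
  9.49886738e-01 -5.12978900e-01]
tip of finger in wrist px for handle ends [325.5381606 188.2877949] [325.48776571 297.94930075]
[ 0.39896749 -0.35494746  0.        ] [ 0.49040903 -0.20170687  0.        ]
```

View pics/c3.png

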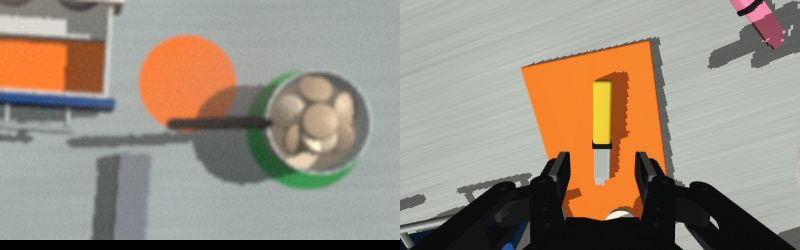

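The picture shows the pan's rim centre at about (449,190.5) with green showing around it. The wrist view shows the knife straight between the jaws, as predicted. I'll grip it and check the pan numerically.

Run:
```python
from h import *
d=vision.read_camera("top"); print("pan",cast(d,[(449,190.5)],.075), "handle end",cast(d,[(290+84,130+63)],.102))
p=np.array(get_obs()["position"]); a=np.deg2rad(-18.3)
p+= -.003*np.array([np.cos(a),np.sin(a),0])
bot.servo_line([p[0],p[1],.06],velocity=.15)
bot.servo_line([p[0],p[1],.032],velocity=.05); st("down")
hand.move_gripper(0,40); st("grip")
bot.servo_line([p[0],p[1],.17],velocity=.15); st("lift")
T=R.from_quat(get_obs()["orientation"]).as_matrix(); kd=T.T@[np.cos(a),np.sin(a),0]; print("knife dir in tool",kd)
w=vision.read_camera("wrist"); cv2.imwrite("pics/c4.png",w["frame"][:,:,::-1])
for ang in (85.2,-94.8):
    for k in (1,-1):
        q=down(np.deg2rad(ang)-np.pi/2*k) 
        print(ang,k,R.from_quat(q).as_matrix()@kd,kinematics.solve_ik([.6,.13,.1],q))
```

```text
pan [[ 0.49457177 -0.29199848  0.075     ]] handle end [[ 0.48968212 -0.0619275   0.102     ]]
down t 12.09 p [0.4383 0.4032 0.0318] F [-0.3  0.1  0.4] w 0.05 g 0.0
grip t 12.44 p [0.4386 0.4035 0.0324] F [0.1 1.  3.1] w 0.0234 g 40.5
lift t 13.51 p [0.4378 0.4027 0.169 ] F [-0.5 -0.3 -1.1] w 0.023 g 40.0
knife dir in tool [-9.99999677e-01 -2.83598829e-05 -8.03561069e-04]
85.2 1 [-8.37060767e-02 -9.96490164e-01  8.03561069e-04] [ 2.10925332e-01  5.06475667e-01  1.76992073e+00 -4.44089210e-16
  8.65196255e-01  2.94701136e-01]
85.2 -1 [8.37060767e-02 9.96490164e-01 8.03561069e-04] [ 2.10925332e-01  5.06475667e-01  1.76992073e+00 -4.44089210e-16
  8.65196255e-01 -2.84689152e+00]
-94.8 1 [8.37060767e-02 9.96490164e-01 8.03561069e-04] [ 2.10925332e-01  5.06475667e-01  1.76992073e+00 -4.44089210e-16
  8.65196255e-01 -2.84689152e+00]
-94.8 -1 [-8.37060767e-02 -9.96490164e-01  8.03561069e-04] [ 2.10925332e-01  5.06475667e-01  1.76992073e+00 -4.44089210e-16
  8.65196255e-01  2.94701136e-01]
```

View pics/c4.png

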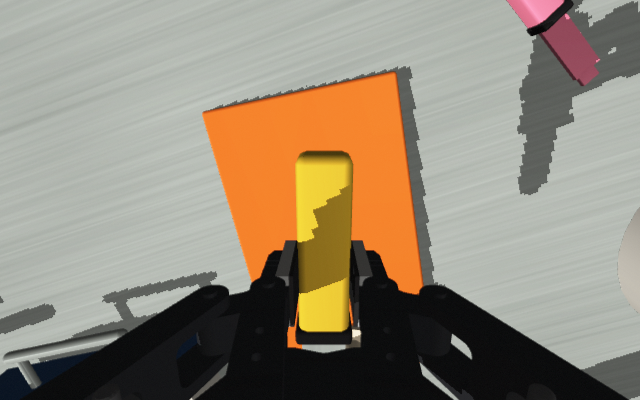

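The wrist view shows the knife gripped squarely by its handle (columns 297–352), and the board is clear below it. Now I'll place it.

Run:
```python
from h import *
q=down(np.deg2rad(-4.8)); g=np.array([.600,.1475,.043])
bot.reach(g+[0,0,.12],q); st("hover")
bot.servo_line(g+[0,0,.02],velocity=.12); st()
bot.servo_line(g,velocity=.04); st("down")
hand.move_gripper(.036); st("rel")
bot.servo_line(g+[0,0,.12],velocity=.15)
q2=best([.40,.14,.17],np.deg2rad(85.2)); bot.reach([.40,.14,.17],q2); hand.move_gripper(0); st("back")
d=vision.read_camera("top"); im=cv2.resize(d["frame"][120:260,190:490,::-1],None,fx=2.66,fy=2.66,interpolation=cv2.INTER_CUBIC)
cv2.imwrite("pics/c5.png",np.clip(im*1.5,0,255).astype(np.uint8))
```

```text
hover t 14.72 p [0.5996 0.1482 0.1627] F [-0.4  0.5 -0.8] w 0.023 g 40.0
t 15.7 p [0.6005 0.1477 0.0637] F [ 0.9  1.3 -1.2] w 0.0229 g 40.0
down t 16.35 p [0.5998 0.1474 0.0426] F [-0.  -0.3 -1.5] w 0.0232 g 40.0
rel t 16.63 p [0.6001 0.1475 0.0431] F [ 0.5 -0.5 -0.2] w 0.0358 g 0.0
back t 19.34 p [0.4001 0.14   0.17  ] F [ 0.4  0.2 -0.9] w -0.0001 g 0.0
```

View pics/c5.png

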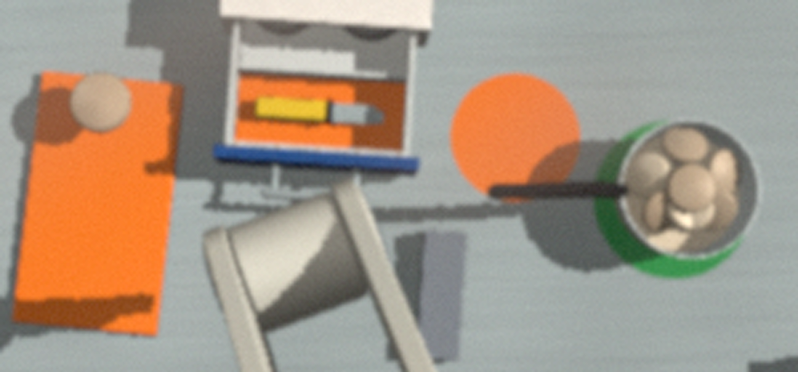

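The knife lies flat in the front compartment, from (256,105) to (382,115), clear of the walls. Pan and board are fine. Now I'll push the drawer.

Run:
```python
from h import *
q=get_obs()["orientation"]; th=np.deg2rad(85.2-90); ux=np.array([np.cos(th),np.sin(th),0])
home=np.array([.6904,.1147,0])-.0515*ux; home[2]=.061   # expected TCP when shut
s0=home-.20*ux
bot.reach(s0+[0,0,.06],q); bot.servo_line(s0,q,.15); st("start")
bot.servo_line(home-.10*ux,velocity=.1); st()
bot.servo_line(home-.025*ux,velocity=.1); st()
for k in range(20):
    bot.servo_line(home+(-.025+.003*(k+1))*ux,velocity=.04)
    F=get_obs()["wrist_force"]; print(k,np.round(F@ux,1),end="; ")
    if abs(F@ux)>15: break
st("end"); print("rel home",(np.array(get_obs()["position"])-home)@ux)
p=np.array(get_obs()["position"]); bot.servo_line(p-.04*ux,velocity=.1)
p=np.array(get_obs()["position"]); bot.servo_line(p+[0,0,.12],velocity=.2)
bot.reach([.35,.2,.25],q); st("clear")
d=vision.read_camera("top"); im=cv2.resize(d["frame"][120:260,190:490,::-1],None,fx=2.66,fy=2.66,interpolation=cv2.INTER_CUBIC)
cv2.imwrite("pics/c6.png",np.clip(im*1.5,0,255).astype(np.uint8))
```

```text
start t 20.3 p [0.4399 0.1359 0.0618] F [ 0.1 -0.2  0.4] w 0.0002 g 0.0
t 21.45 p [0.5389 0.1274 0.061 ] F [0.3 0.2 0. ] w -0.0002 g 0.0
t 22.35 p [0.6137 0.1211 0.0609] F [-0.7  0.6  0. ] w 0.0001 g 0.0
0 0.0; 1 0.1; 2 -0.7; 3 -9.8; 4 -20.4; end t 23.6 p [0.6237 0.1199 0.0602] F [-20.2   3.2  12.2] w 0.0003 g 9.8
rel home -0.015412496413746982
clear t 25.97 p [0.351  0.2002 0.2498] F [ 0.   0.8 -0.5] w 0.0001 g 0.0
```

View pics/c6.png

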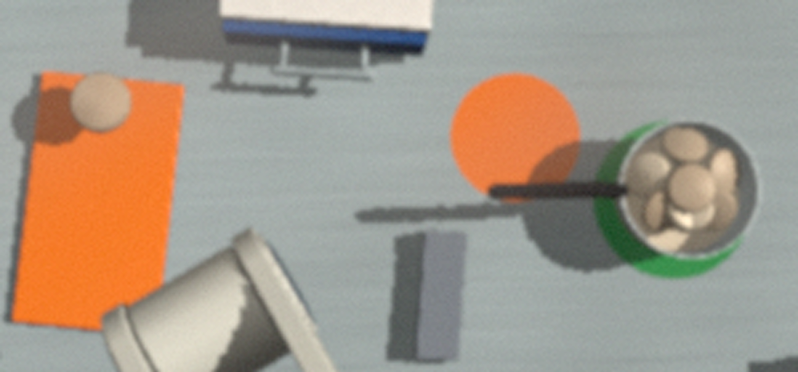

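The drawer stopped about 15 mm before the expected point. A blue strip (rows 20–33) still shows in front of the cabinet's edge, so I'll measure and look closer.

Run:
```python
from h import *
np.set_printoptions(precision=4,suppress=True)
f=lambda u,v:(190+u/2.66,120+v/2.66)
th=np.deg2rad(-4.8); ux=np.array([np.cos(th),np.sin(th),0]); cab=np.array([.6904,.1147,0])
d=vision.read_camera("top"); s=vision.read_camera("scene")
for n,uv,z in (("bar",(322,75.5),.052),("blue top front",(325,39),.076),("blue bottom",(325,48),.02),("cab",(326,22),.09)):
    P=cast(d,[f(*uv)],z)[0]; print(n,P,"x from cab front",(P-cab)@ux)
q=get_obs()["orientation"]
bot.reach([.50,.13,.22],q); w=vision.read_camera("wrist")
bot.reach([.35,.2,.25],q)
a=cv2.resize(s["frame"][180:300,290:470,::-1],(600,400),interpolation=cv2.INTER_CUBIC)
b=cv2.resize(w["frame"][:,:,::-1],(400,250))
im=np.zeros((400,800,3),np.uint8); im[:267,:400]=cv2.resize(a,(400,267)); im[:250,400:]=b
cv2.imwrite("pics/c7.png",np.clip(im[:270]*1.4,0,255).astype(np.uint8)); st()
```

```text
bar [0.6375 0.1209 0.052 ] x from cab front -0.05324354550689536
blue top front [0.6748 0.1163 0.076 ] x from cab front -0.015715776562134125
blue bottom [0.677  0.1167 0.02  ] x from cab front -0.013484543088255262
cab [0.691  0.1147 0.09  ] x from cab front 0.0006000199847294171
t 27.58 p [0.3502 0.2006 0.2507] F [ 0.4 -0.8 -1.3] w -0.0 g 0.0
```

View pics/c7.png

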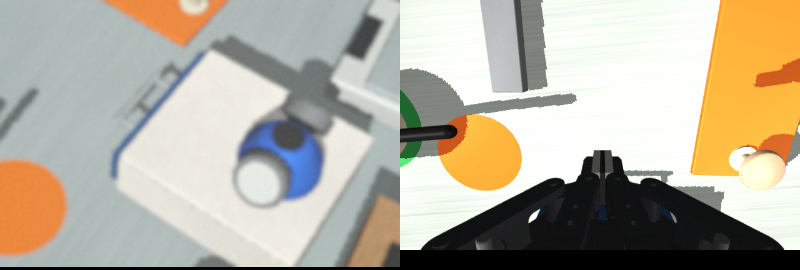

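Run:
```python
from h import *
np.set_printoptions(precision=4,suppress=True)
th=np.deg2rad(-4.8); ux=np.array([np.cos(th),np.sin(th),0]); cab=np.array([.6904,.1147,0])
d=vision.read_camera("top"); g=cv2.cvtColor(d["frame"],cv2.COLOR_RGB2GRAY).astype(int)
for c in (284,290,345,350):
    col=g[20:140,c]; dd=np.diff(col); hi=20+dd[:50].argmax()+1; lo=20+60+dd[60:].argmin()+1
    P=cast(d,[(c,hi),(c,lo)],.09); print(c,hi,lo,(P-cab)@ux)
for c in (300,310,325): print(c,[tuple(int(v) for v in d["frame"][r,c]) for r in range(124,142)])
```

```text
284 41 127 [ 0.2666 -0.0008]
290 42 127 [0.2645 0.0003]
345 45 131 [ 0.2656 -0.0018]
350 44 131 [ 0.2698 -0.0009]
300 [(158, 153, 145), (158, 153, 144), (152, 147, 140), (128, 124, 118), (92, 89, 89), (63, 69, 85), (55, 66, 90), (57, 67, 93), (53, 64, 86), (50, 57, 73), (47, 51, 57), (46, 44, 48), (43, 45, 47), (52, 54, 54), (59, 61, 61), (67, 69, 68), (67, 70, 68), (69, 70, 68)]
310 [(161, 155, 146), (160, 152, 145), (158, 152, 143), (142, 137, 129), (106, 102, 98), (72, 73, 81), (54, 64, 83), (51, 64, 91), (52, 64, 93), (48, 60, 83), (45, 51, 63), (44, 45, 50), (42, 42, 44), (40, 41, 44), (53, 55, 56), (63, 65, 63), (68, 72, 70), (66, 69, 66)]
325 [(160, 154, 146), (161, 156, 147), (162, 156, 147), (159, 152, 144), (141, 136, 129), (102, 99, 95), (65, 68, 71), (48, 58, 77), (43, 59, 88), (42, 59, 90), (41, 57, 82), (38, 45, 61), (36, 39, 45), (43, 44, 46), (49, 51, 54), (63, 66, 66), (70, 73, 72), (76, 80, 78)]
```

The visible cabinet top is only 267 mm deep out of 280. So the 14 mm blue front overlays the cabinet edge, and the stop I hit matches the drawer being fully home. I'll do one gentle re-push to rule out rebound, then check.

Run:
```python
from h import *
q=get_obs()["orientation"]; th=np.deg2rad(-4.8); ux=np.array([np.cos(th),np.sin(th),0])
home=np.array([.6904,.1147,0])-.067*ux; home[2]=.061
s0=home-.05*ux
bot.reach(s0+[0,0,.10],q); bot.servo_line(s0,q,.15); bot.servo_line(home-.006*ux,velocity=.06)
for k in range(14):
    bot.servo_line(home+(-.006+.001*(k+1))*ux,velocity=.02)
    s=get_obs(); F=s["wrist_force"]@ux; print(round((np.array(s["position"])-home)@ux*1e3,1),round(F,1),end="; ")
    if abs(F)>20: break
bot.dwell(.3)
bot.servo_line(s0,velocity=.06); bot.servo_line(s0+[0,0,.12],velocity=.2); bot.reach([.35,.2,.25],q); st("clear")
d=vision.read_camera("top")
print([int(d["frame"][r,310].sum()) for r in range(124,142)])
print("pan mask/green ok; bar", cast(d,[(190+322/2.66,120+75.5/2.66)],.052))
```

```text
-5.1 -0.8; -3.9 -0.6; -2.9 -0.5; -1.9 0.3; -0.9 0.5; -0.4 -2.8; -0.3 -6.0; -0.2 -10.0; -0.1 -12.2; -0.0 -15.5; 0.1 -18.8; 0.1 -20.7; clear t 36.42 p [0.351  0.2002 0.2498] F [ 0.2 -0.3  0.4] w 0.0 g 0.0
[457, 465, 452, 407, 306, 229, 205, 210, 213, 195, 163, 123, 121, 129, 161, 195, 209, 211]
pan mask/green ok; bar [[0.63748604 0.12085646 0.052     ]]
```

The push met the hard stop straight away, at the same position as before with no rebound, so the drawer is home.

```bash
python3 -c "
from workcell import *
print(hand_in())"
```

```text
the job is handed in; nothing more can be done
None
```

The job is handed in at about 36 s: the pan stands within the green disc with its handle clear of the drawer, the knife lies flat in the front compartment, the drawer is pushed to its stop, and the mushroom and whetstone were not touched.

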